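Dispense a bath bomb and hold it up in the tongs

ROBOT

A 6-joint arm with a two-finger parallel gripper is mounted at the origin on the work surface. World frame = base frame: x ahead of the robot, y to its left, z up, the work surface at z = 0. Lengths are in m, angles in degrees, forces in N, time in s.
With the tool pointing down it reaches from about 0.2 to 0.875 m from the base axis. Payload 3.4 kg.
Tool frame: the origin (TCP) lies at the very end of the fingers, on their centre line; the grasp point (between the pads) lies 19 mm behind it; z points along the fingers, y is the line along which they close (so a half turn about z gives the same grasp; the last joint's range is limited). The gripper opens to 94 mm and grips with 3 to 60 N. Pads are 16 mm wide; open, the fingers measure 119 mm over their backs; the gripper's body (75 mm by 177 mm) begins 78 mm behind the grasp point.
Start: joints at [58.671, 15.808, 86.224, -0, 77.962, -6.933], TCP at [0.238, 0.524, 0.205] pointing down, gripper open.
Joint ranges: [-165.64, 165.64], [-43.16, 119.46], [12.63, 154.43], [-67.54, 247.53], [6.08, 155.33], [-154.97, 154.97]. Speed limits (degrees/s): [147.25, 147.25, 180, 180, 180, 180].

INTERFACE

Orientations are given as a 3x3 rotation matrix whose columns are the frame's x, y, z axes.
In Python, from cell import arm gives the robot as it stands.
- The arm moves only by the tool step_arm, never from a script. Its argument "steps" is a list that holds one entry, the list of rows, each a list of 6 numbers: the shift along the tool's x, y, z in mm, then the turn, a rotation vector about the tool's x, y, z in degrees. In form: [[[x, y, z, ax, ay, az], ...]]. A call has 1 to 10 rows; each row is the pose to reach, as a shift and turn from the pose commanded when the call began, along the tool's axes at that moment; what a row does not reach only later rows make up. A row lasts 1/12 s, in which the tool goes at most 41.7 mm and 7.16 degrees, less where a joint would pass 70% of its speed; a pose out of reach is approached as far as the arm can. A call with a gripper value outside its range is refused whole. "hand" is the finger opening in mm, from 0 to 94, set as the call begins (left out, the last holds). The fingers move at their own pace and stop on an object; the grip force is fixed at half the most. Time passes only in rows, so rows that repeat a pose let the fingers close. It gives the time, the measured TCP pose, the force, the opening and the grip force at its end, in the units of the state.
- arm.state(): the state, without advancing time (a new reading comes with each control period).
- arm.grab_frame(name): name is "scene" or "top" or "wrist"; returns a dict with "img" (384x512x3 uint8, red, green, blue), "depth" (384x512 float32, m along the optical axis (not along the pixel's ray), 0 where there is no reading), "mtx" (3x3 intrinsics, pixels), "xyz" and "rotation" of the camera in the world. Camera axes: x right, y down, z forward; pixel columns grow to the right and rows downward; lengths in m; the calibration is good to about 2 mm. A picture is of the moment at which its call begins.
- arm.sign_off(): hands the job in; it is judged then, once.
The state is a dict: "t": time; "qpos": joint angles; "qd": joint speeds; "effort": joint torques, N m; "tool_pos": TCP position; "ee_rot": TCP orientation; "contact_force": force on the tool from outside, world axes, zero at the start; "wrist_torque": the same for the moment, N m; "finger_gap": finger opening in m; "finger_force": force on a finger pad.
Only numpy, scipy, OpenCV 4.12 (cv2) and the standard library are available. Lean on these libraries where they do the work, as an engineer would, in place of code of your own. Each camera call takes 0.05 s, during which the arm holds its last target. There are 200 camera calls.

TASK

Push the dispenser's plunger all the way in so that a bath bomb comes out on to the ledge, and let the plunger spring back. Then pick up the tongs by their black sleeves, close their jaws on the bath bomb and lift it about 10 cm clear above the ledge, never touching it with the fingers and without disturbing the other goods. Finish while still holding the bath bomb up in the tongs: do not put anything down.

Things in the scene. Friction and masses are not known exactly. Their poses are not given: they have to be found in the camera images.
- dispenser: fixed dispenser: wood plinth 72 (x) x 175 (y) x 40 mm high with a clear tunnel and, at its +y end, an open ledge (bare plinth top). Origin on the counter under the tunnel; y runs along the tunnel to the ledge, the -x side faces the robot. In its frame: plinth y -55 to 120 mm; tunnel y -50 to 30, x +-24, top z 86 mm; ledge y 30 to 120 mm, z 40. The plunger's rod sticks out at the -y end
- ledge (a point): the spot on the ledge's top (z 40 mm) where the bath bomb's centre comes to rest after a full push, to within about 5 mm (80 mm along the dispenser's y axis)
- plunger (a joint): travel of the sprung plunger along the dispenser's +y, in m: 0 out, 0.075 fully in against its stop. It pushes back with about 3 N at first, 7.5 N at the end, and springs out again when let go. It moves the bath bomb ahead of it out of the tunnel on to the ledge
- plunger_knob (a point): centre of the outer (-y) face of the plunger's black round knob, 36 mm across and 12 mm thick, on a 10 mm rod, 57 mm above the counter. Free space lies behind it and below it; moves with the plunger. Push it along the dispenser's +y
- bath_bomb: lilac domed bath bomb, 36 mm across, 34 mm high, 30 to 65 g, origin at the centre of its underside; upright sides up to 24 mm. Starts inside the tunnel, standing on the plinth. The fingers must not touch it
- rest: dark wooden tongs rest fixed to the counter: base 150 (x) x 100 (y) x 6 mm, with two cross bars at x +-55 mm (10 mm wide, top at z 26 mm). Origin under its centre; fingers fit between the bars
- tongs: sprung steel tongs, 245 mm long, 89 g, lying level on the rest, arms side by side. x points from hinge (x -90 mm; rear end -117) to jaws; origin midway between the arms at the black grip sleeves (x -25 to 25 mm, 20 mm high), level with the arms' underside. Open, the sleeves are about 61 mm over their outsides. Squeezing them closes the jaws: 4 N at first, 7 N at the bath bomb, opens if let go
- tongs_jaws (a point): midpoint between the jaws, 122 mm ahead of the tongs' origin and 10 mm above it. Jaw plates 36 mm long, 22 high, 4 thick, 71 mm apart (inner faces) when open; each 1 mm less over the sleeves closes them by 2.3 mm. With the sleeves 54 mm over all they clear the bath bomb by about 10 mm a side; they grip it at about 45 mm
- tongs_left: the tongs' left (+y) arm with its jaw; origin at its hinge
- tongs_right: the tongs' right (-y) arm with its jaw; origin at its hinge
- amber_candle: bystander: amber candle jar with dark lid, 68 mm across, 85 mm high, origin under its centre
- cream_jar: bystander: white cream jar, 60 mm across, 50 mm high, origin under its centre
- balm_tin: bystander: aluminium balm tin, 56 mm across, 40 mm high, origin under its centre
- pump_bottle: bystander: white pump bottle with lilac band, 58 mm across, 171 mm high, origin under its centre
- pump_bottle2: bystander: white pump bottle with pink band, 58 mm across, 171 mm high, origin under its centre
- sample_dish: bystander: blue dish with three samples fixed in it, 124 mm across, 40 mm high, origin under its centre
- soap_stack: bystander: two soap bars stuck together, green below pink, 55 x 80 x 48 mm, origin under its centre
Things that resemble listed ones, but are neither listed nor needed, are in the scene too. What is shaped like the rest but green or pink is not meant.

How it is judged:
By the outcome, as a careful person would: the job done as asked, in the order asked, and still so for the second after the job is handed in, while the arm keeps its last pose, push and grip.
It also fails if it takes over 59 s, if anything falls off the work surface, if the arm or the gripper's body presses on something with over 40 N, if the wrist force passes 120 N, or if a joint passes its speed limit or range.

## Working session

There is one attempt and no reset: what is moved stays moved. The work goes in short steps, Python scripts to look and compute and a tool call to move; the robot and the scene stay as the last step left them, time stands still between calls to the robot, and variables do not carry over. Pictures are saved under pics/ and viewed, at most 10 in all, crops included, and the job is handed in when it is done.

Besides the shell and the picture viewer there is one more tool, called as name(argument=value, ...) on one line, values as JSON. step_arm: Moves the arm, as the interface text tells. Its arguments: {"type":"object","properties":{"steps":{"type":"array","items":{"type":"array","items":{"type":"array","items":{"type":"number"}}}},"hand":{"type":"number"}},"required":["steps"]}

```bash
mkdir -p pics; ls
python3 - <<'E'
from cell import arm
import cv2,numpy as np,pickle
F={}
for n in("scene","top"):
    f=arm.grab_frame(n);F[n]=f
    cv2.imwrite(f"pics/{n}0.png",cv2.resize(f["img"][:,:,::-1],(800,600)))
    print(n,f["mtx"].tolist(),np.round(f["xyz"],3),np.round(f["rotation"],3).tolist())
pickle.dump(F,open("f0.pkl","wb"))
s=arm.state();print(s["t"],s["tool_pos"],np.round(s["ee_rot"],3),s["finger_gap"])
E
```

```text
pics
scene [[389.35903626167635, 0.0, 255.25499750812628], [0.0, 389.35903626167635, 189.68375787132567], [0.0, 0.0, 1.0]] [0.831 0.576 0.873] [[-0.829, 0.43, -0.358], [0.559, 0.633, -0.536], [-0.004, -0.644, -0.765]]
top [[397.42016466616195, 0.0, 258.15715458136], [0.0, 397.42016466616195, 191.23859021141908], [0.0, 0.0, 1.0]] [0.255 0.04  1.32 ] [[0.027, -0.985, 0.171], [-0.999, -0.031, -0.017], [0.022, -0.17, -0.985]]
0.1 [0.23724521 0.52323416 0.20471659] [[-0.911  0.413 -0.001]
 [ 0.413  0.911 -0.001]
 [ 0.    -0.002 -1.   ]] 0.09413797131140554
```

View pics/scene0.png

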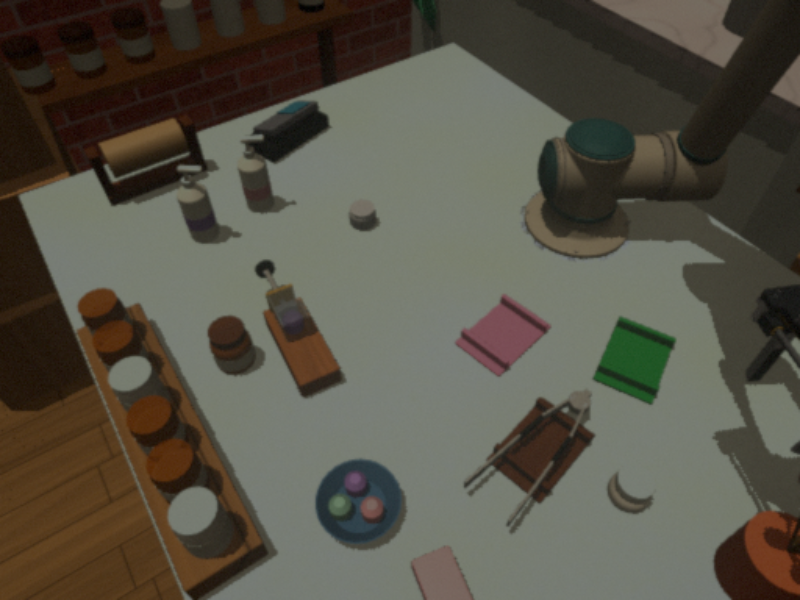

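View pics/top0.png

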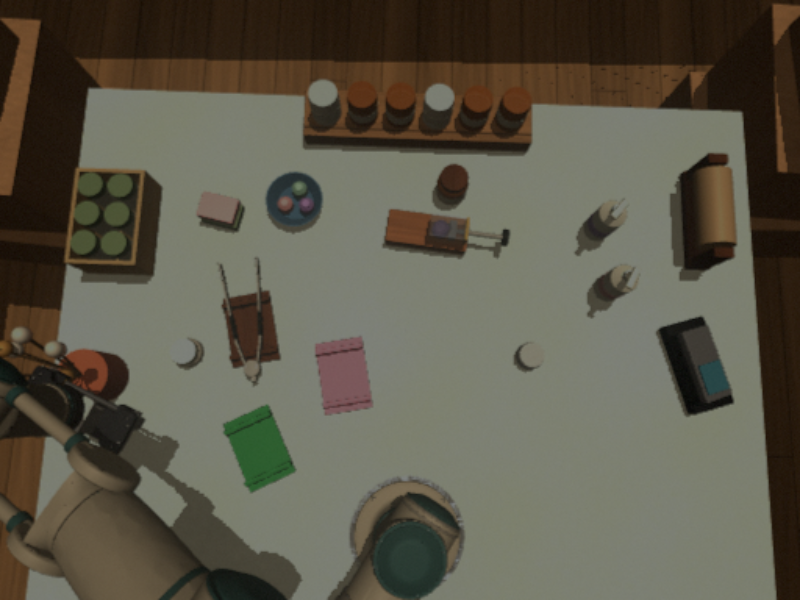

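The top view shows the tongs on the dark rest at (248,325), hinge at (252,370) and jaws at about (222,265) and (257,262). The dispenser is at (430,230), its knob at (506,237), the bomb in the tunnel at (440,230).
Could be mistaken:
- Rest: pink mat (343,375) and green mat (258,447). I choose the dark one carrying the tongs.
- Bath bomb: the lilac sample in the dish (305,204). I choose the one in the tunnel.
- Knob: none other alike.

```bash
cat > h.py <<'E'
import numpy as np,cv2
def cloud(f):
    d=f["depth"];v,u=np.indices(d.shape);K=f["mtx"]
    p=np.stack([(u-K[0,2])/K[0,0]*d,(v-K[1,2])/K[1,1]*d,d],-1)
    w=p@np.array(f["rotation"]).T+np.array(f["xyz"]);w[d==0]=np.nan
    return w
def proj(f,P):
    c=(np.atleast_2d(P)-f["xyz"])@np.array(f["rotation"]);return c[:,:2]/c[:,2:]*[f["mtx"][0,0],f["mtx"][1,1]]+[f["mtx"][0,2],f["mtx"][1,2]]
E
python3 - <<'E'
import pickle;from h import *
F=pickle.load(open("f0.pkl","rb"))
T=F["top"];W=cloud(T);s=0.64
def at(x,y):return np.round(W[int(y*s),int(x*s)],3)
for n,p in dict(knob=(506,237),ledge=(405,229),bomb=(440,230),tun=(457,232),rod=(487,237),slL=(230,325),slR=(262,325),hinge=(252,370),jL=(222,265),jR=(257,262),restc=(246,325),candle=(453,175),dish=(295,200),tin=(530,355),cream=(185,352),soap=(220,205),pb=(605,220),green=(258,447),table=(430,300)).items():print(n,at(*p))
for n in F:
    f=F[n];W=cloud(f)
    im=f["img"].astype(int)
    def box(name,x0,x1,y0,y1,z0,z1):
        m=(W[...,0]>x0)&(W[...,0]<x1)&(W[...,1]>y0)&(W[...,1]<y1)&(W[...,2]>z0)&(W[...,2]<z1)
        P=W[m];
        if len(P)>4:
            r=cv2.minAreaRect((P[:,:2]*1000).astype(np.float32));print(n,name,len(P),np.round(P.mean(0),4),r)
    box("plinth",.4,.7,-.1,.12,.032,.048)
    box("tunneltop",.4,.7,-.1,.12,.075,.1)
    box("knob",.4,.7,-.25,-.12,.035,.085)
    box("tongs",.2,.6,.25,.55,.036,.06)
    box("rest",.2,.6,.25,.55,.003,.03)
t=cv2.resize(T["img"][140:290,120:350],(800,522),interpolation=3)
cv2.imwrite("pics/crop1.png",np.clip(t[:,:,::-1]*1.6,0,255).astype(np.uint8))
E
```

```text
knob [ 0.611 -0.189  0.071]
ledge [0.63  0.019 0.039]
bomb [ 0.616 -0.051  0.085]
tun [ 0.614 -0.086  0.085]
rod [ 0.613 -0.152  0.06 ]
slL [0.415 0.383 0.009]
slR [0.413 0.311 0.04 ]
hinge [0.322 0.323 0.045]
jL [ 0.549  0.413 -0.004]
jR [0.547 0.328 0.046]
restc [0.416 0.351 0.005]
candle [ 0.735 -0.075  0.084]
dish [0.695 0.264 0.007]
tin [ 0.368 -0.247  0.038]
cream [0.353 0.46  0.049]
soap [0.666 0.415 0.048]
pb [ 0.641 -0.384  0.116]
green [0.165 0.308 0.002]
table [ 0.483 -0.039  0.002]
scene plinth 1077 [0.637  0.0038 0.0398] ((650.04345703125, -21.804283142089844), (164.80551147460938, 108.81609344482422), 83.84369659423828)
scene tunneltop 422 [ 0.6279 -0.0618  0.0857] ((627.1422119140625, -63.52619934082031), (72.48009490966797, 48.58577346801758), 84.20375061035156)
scene knob 151 [ 0.6162 -0.1768  0.0627] ((611.8508911132812, -165.3564910888672), (32.3111686706543, 67.31670379638672), 7.299310207366943)
scene tongs 1122 [0.3923 0.3989 0.0458] ((440.4906921386719, 381.4725036621094), (185.32730102539062, 250.17153930664062), 77.97879028320312)
scene rest 3025 [0.3787 0.3582 0.0109] ((396.771484375, 399.85260009765625), (297.65264892578125, 393.9577941894531), 89.89258575439453)
top plinth 682 [ 0.6278 -0.001   0.0395] ((641.6436157226562, -19.092308044433594), (114.35954284667969, 156.91329956054688), 0.8959099054336548)
top tunneltop 326 [ 0.6238 -0.0663  0.0854] ((624.8538208007812, -67.09800720214844), (70.98709869384766, 49.22370529174805), 83.4108657836914)
top knob 106 [ 0.6121 -0.1689  0.0636] ((610.7504272460938, -159.0002899169922), (74.88278198242188, 33.489051818847656), 89.83557891845703)
top tongs 587 [0.3846 0.3875 0.045 ] ((436.11865234375, 376.55908203125), (185.06466674804688, 247.56077575683594), 77.41368103027344)
top rest 1909 [0.3779 0.3588 0.009 ] ((400.0564270019531, 400.3968505859375), (296.2239074707031, 399.3854064941406), 89.81532287597656)
```

View pics/crop1.png

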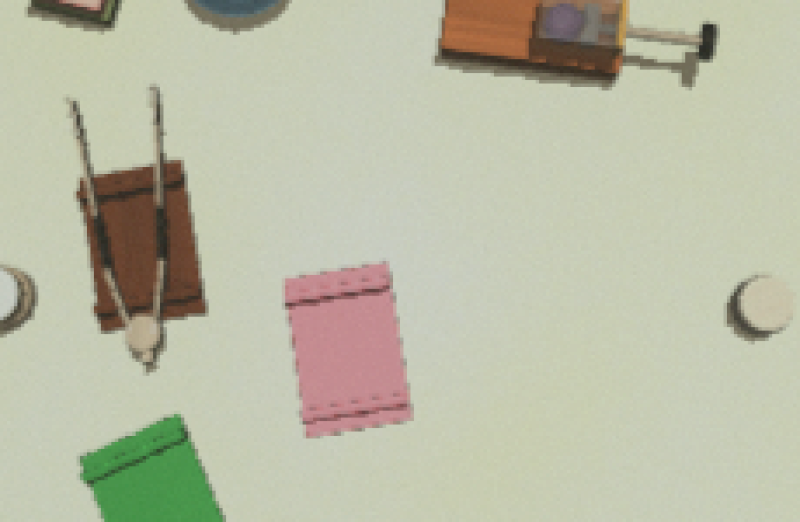

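Run:
```python
import pickle;from h import *
F=pickle.load(open("f0.pkl","rb"))
for n in F:
    f=F[n];W=cloud(f);g=f["img"].astype(int).sum(-1)
    def box(name,x0,x1,y0,y1,z0,z1,c=None):
        m=(W[...,0]>x0)&(W[...,0]<x1)&(W[...,1]>y0)&(W[...,1]<y1)&(W[...,2]>z0)&(W[...,2]<z1)
        if c is not None:m&=c
        P=W[m]
        if len(P)>4:
            r=cv2.minAreaRect((P[:,:2]*1000).astype(np.float32));print(n,name,len(P),np.round(P.mean(0),4),np.round(r[0]),np.round(r[1]),round(r[2],1))
        return P
    box("plinth",.55,.69,-.1,.12,.034,.045)
    box("plinth2",.55,.69,-.1,.12,.036,.043)
    box("knob",.55,.7,-.25,-.178,.035,.085)
    P=box("tongs",.25,.6,.27,.425,.036,.06)
    box("sleeveL",.37,.46,.34,.42,.034,.06,g<90)
    box("sleeveR",.37,.46,.28,.34,.034,.06,g<90)
    box("hinge",.25,.345,.27,.4,.036,.06)
    J=P[P[:,0]>.5];
    for k in (J[J[:,1]>.37],J[J[:,1]<=.37]):print("jaw",len(k),np.round(k.mean(0),3),np.round(k.min(0),3),np.round(k.max(0),3))
    box("rest",.3,.52,.27,.44,.003,.03,(f["img"][...,0]<110))
```

```text
scene plinth 1036 [0.6366 0.0042 0.0399] [632. -20.] [165.  72.] 83.8
scene plinth2 987 [0.6364 0.0043 0.0399] [632. -20.] [164.  72.] 83.8
scene knob 108 [ 0.6154 -0.1859  0.0633] [ 615. -188.] [17. 34.] 84.2
scene tongs 622 [0.4182 0.3434 0.0435] [425. 346.] [255.  81.] 11.1
scene sleeveL 32 [0.4106 0.3726 0.044 ] [410. 372.] [43.  5.] 15.6
scene sleeveR 27 [0.4238 0.3202 0.0417] [421. 318.] [47.  5.] 6.1
scene hinge 172 [0.3266 0.3272 0.0428] [324. 326.] [49. 33.] 12.0
jaw 50 [0.523 0.404 0.046] [0.501 0.397 0.038] [0.543 0.411 0.05 ]
jaw 73 [0.531 0.33  0.044] [0.501 0.325 0.036] [0.558 0.334 0.052]
scene rest 2019 [0.4168 0.3464 0.0102] [421. 344.] [160. 193.] 77.4
top plinth 642 [0.6269 0.0016 0.0395] [629. -22.] [160.  74.] 83.5
top plinth2 529 [0.6276 0.0025 0.0394] [629. -22.] [160.  72.] 83.8
top knob 52 [ 0.6085 -0.1891  0.0668] [ 611. -187.] [18. 33.] 89.8
top tongs 356 [0.4043 0.339  0.0429] [421. 352.] [254.  80.] 6.8
top sleeveL 19 [0.4089 0.3669 0.0425] [409. 367.] [44.  4.] 15.6
top sleeveR 19 [0.4158 0.3125 0.0429] [417. 314.] [42.  5.] 7.7
top hinge 114 [0.3233 0.3235 0.0423] [322. 324.] [50. 34.] 7.8
jaw 24 [0.521 0.4   0.045] [0.501 0.393 0.039] [0.54  0.405 0.053]
jaw 28 [0.528 0.325 0.045] [0.501 0.322 0.036] [0.552 0.328 0.052]
top rest 993 [0.4074 0.34   0.0104] [417. 343.] [162. 203.] 75.1
```

The crop confirms it: the tongs lie on the dark rest, with the sleeves at crop (102,238) and (163,235). The plunger knob is at (708,42).

```bash
cat > rel.py <<'E'
import sys,numpy as np
from scipy.spatial.transform import Rotation as R
from cell import arm
# args: x y z (mm), angle of tool y in world (deg), tool pointing down
x,y,z,a=map(float,sys.argv[1:5]);s=arm.state()
A=np.array(s["ee_rot"]);p=np.array(s["tool_pos"])*1000
c,n=np.cos(np.radians(a)),np.sin(np.radians(a))
Y=np.array([c,n,0]);Z=np.array([0,0,-1.]);T=np.stack([np.cross(Y,Z),Y,Z],1)
print("t",s["t"],"pos",p.round(1),"q",np.round(s["qpos"],1))
print("rel",np.round(A.T@(np.array([x,y,z])-p),1),np.round(R.from_matrix(A.T@T).as_rotvec(degrees=True),2))
E
python3 rel.py 606 -244 205 -6.2
```

```text
t 0.1 pos [237.2 523.2 204.7] q [58.7 15.8 86.3 -0.  78.  -6.9]
rel [-6.527e+02 -5.464e+02  5.000e-01] [-8.000e-02  5.000e-02  7.181e+01]
```

step_arm(steps=[[[-653,-546,0,0,0,72],[-653,-546,0,0,0,72],[-653,-546,0,0,0,72],[-653,-546,0,0,0,72],[-653,-546,0,0,0,72],[-653,-546,0,0,0,72],[-653,-546,0,0,0,72],[-653,-546,0,0,0,72],[-653,-546,0,0,0,72],[-653,-546,0,0,0,72]]], hand=0)

```text
t: 0.93
tool_pos: [0.4183, 0.1463, 0.2054]
ee_rot: [[0.111, 0.994, -0.0], [0.994, -0.111, 0.0], [0.0, -0.0, -1.0]]
contact_force: [1.1, 0.1, -0.2]
finger_gap: 0.0304
finger_force: 0.0
```

```bash
python3 rel.py 606 -244 205 -6.2
```

```text
t 0.9333 pos [418.3 146.3 205.4] q [ 10.3   4.3 100.9   0.   74.8  16.6]
rel [-3.671e+02  2.298e+02  3.000e-01] [-0.   -0.01 -0.16]
```

step_arm(steps=[[[-367,230,0,0,0,0],[-367,230,0,0,0,0],[-367,230,0,0,0,0],[-367,230,0,0,0,0],[-367,230,0,0,0,0],[-367,230,0,0,0,0],[-367,230,0,0,0,0],[-367,230,0,0,0,0],[-367,230,0,0,0,0],[-367,230,0,0,0,0]]])

```text
t: 1.77
tool_pos: [0.6015, -0.228, 0.2049]
ee_rot: [[0.105, 0.994, -0.001], [0.994, -0.105, 0.001], [0.001, -0.001, -1.0]]
contact_force: [-0.3, -0.5, 0.2]
finger_gap: 0.0002
finger_force: 0.0
```

```bash
python3 - <<'E'
from cell import arm;from h import *
f=arm.grab_frame("wrist");W=cloud(f)
cv2.imwrite("pics/w1.png",np.clip(f["img"][:,:,::-1]*1.5,0,255).astype(np.uint8))
m=(W[...,2]>.05)&(W[...,2]<.085)&(abs(W[...,0]-.61)<.05)&(W[...,1]<-.14)&(W[...,1]>-.22)
P=W[m];print(len(P));k=P[P[:,2]>.066];print(np.round(k.mean(0),4),np.round(k.min(0),4),np.round(k.max(0),4))
m=(W[...,2]>.055)&(W[...,2]<.1)&(abs(W[...,0]-.63)<.06)&(W[...,1]<0)&(W[...,1]>-.14)
P=W[m];print(len(P)); print(cv2.minAreaRect((P[P[:,2]>.08][:,:2]*1000).astype(np.float32)) if len(P) else '')
E
python3 rel.py 606 -244 205 -6.2
```

```text
984
[ 0.6152 -0.1894  0.0727] [ 0.5989 -0.1968  0.0661] [ 0.631  -0.1826  0.0775]
3486
((625.2410888671875, -91.72067260742188), (36.039981842041016, 47.781715393066406), 83.71819305419922)
t 1.8167 pos [ 605.5 -236.6  203.7] q [-27.3  22.2  76.9  -0.3  80.6 -21. ]
rel [-7.3  1.3 -1.3] [ 0.23  0.4  -0.06]
```

View pics/w1.png

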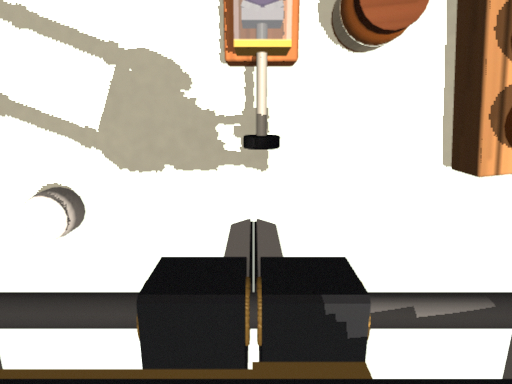

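The wrist view shows the knob at (262,141), the rod behind it and the closed fingertips at (254,222). The line is nearly right and needs about 3 mm toward +x. Next I descend.

step_arm(steps=[[[0,3,40,0,0,0],[0,3,80,0,0,0],[0,3,120,0,0,0],[0,3,150,0,0,0],[0,3,163,0,0,0],[0,3,163,0,0,0],[15,3,163,0,0,0],[28,3,163,0,0,0]]])

```text
t: 2.48
tool_pos: [0.6079, -0.1988, 0.0434]
ee_rot: [[0.105, 0.994, 0.002], [0.994, -0.105, -0.002], [-0.002, 0.002, -1.0]]
contact_force: [-2.4, -4.6, -3.9]
finger_gap: 0.0003
finger_force: 2.6
```

step_arm(steps=[[[8,0,0,0,0,0],[16,0,0,0,0,0],[24,0,0,0,0,0],[32,0,0,0,0,0],[40,0,0,0,0,0],[48,0,0,0,0,0],[56,0,0,0,0,0],[62,0,0,0,0,0],[68,0,0,0,0,0],[74,0,0,0,0,0]]])

```text
t: 3.32
tool_pos: [0.6153, -0.1294, 0.0441]
ee_rot: [[0.1, 0.995, 0.002], [0.995, -0.1, -0.011], [-0.011, 0.003, -1.0]]
contact_force: [-4.0, -24.5, -4.9]
finger_gap: 0.0004
finger_force: 12.7
```

```bash
python3 rel.py 621 -129 42 -6.2; python3 -c "
from cell import arm
print(arm.state()['contact_force'])"
```

```text
t 3.3167 pos [ 615.3 -129.4   44.1] q [-17.8  27.3  92.6  -0.7  59.8 -11.8]
rel [1.  5.6 2.1] [0.16 0.62 0.44]
[ -4.02449238 -24.52873873  -4.90985862]
```

Run:
```python
from cell import arm;from h import *
f=arm.grab_frame("scene");W=cloud(f)
c=f["img"][140:300,130:260];cv2.imwrite("pics/s2.png",np.clip(cv2.resize(c,None,fx=4,fy=3.75)[:,:,::-1]*1.5,0,255).astype(np.uint8))
m=(W[...,2]>.048)&(W[...,2]<.08)&(abs(W[...,0]-.637)<.04)&(W[...,1]<.09)&(W[...,1]>-.02)
P=W[m];print(len(P),np.round(P.mean(0),4),np.round(P.min(0),4),np.round(P.max(0),4))
s=arm.state();print(s["tool_pos"],s["contact_force"])
```

```text
280 [0.6371 0.0159 0.0673] [ 0.6157 -0.011   0.0481] [0.6536 0.0375 0.0764]
[ 0.61527189 -0.12956745  0.04399086] [ -2.04480672 -15.67628317  -3.88169147]
```

View pics/s2.png

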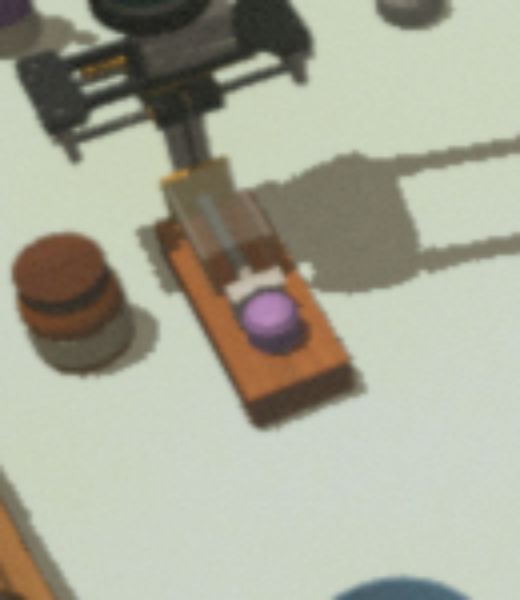

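The scene view shows the bomb out on the ledge at crop (271,320), with the pusher plate right behind it. A small extra push will confirm the stop.

step_arm(steps=[[[1,0,0,0,0,0],[2,0,0,0,0,0],[2,0,0,0,0,0]]])

```text
t: 3.62
tool_pos: [0.6153, -0.1296, 0.0441]
ee_rot: [[0.101, 0.995, 0.001], [0.995, -0.101, -0.013], [-0.013, 0.003, -1.0]]
contact_force: [-2.5, -18.9, -3.6]
finger_gap: 0.0001
finger_force: 9.4
```

It is at the stop: no further travel and the force rises. Now I retract and raise.

step_arm(steps=[[[-15,0,0,0,0,0],[-30,0,0,0,0,0],[-45,0,0,0,0,0],[-60,0,0,0,0,0],[-75,0,0,0,0,0],[-95,0,0,0,0,0],[-115,0,0,0,0,0],[-115,0,-40,0,0,0],[-115,0,-80,0,0,0],[-115,0,-120,0,0,0]]])

```text
t: 4.45
tool_pos: [0.6025, -0.237, 0.1633]
ee_rot: [[0.106, 0.994, -0.001], [0.994, -0.106, 0.003], [0.003, -0.002, -1.0]]
contact_force: [1.4, 0.7, 0.5]
finger_gap: 0.0003
finger_force: 0.0
```

step_arm(steps=[[[0,0,-40,0,0,0],[0,0,-60,0,0,0],[0,0,-60,0,0,0]]], hand=94)

```text
t: 4.7
tool_pos: [0.6061, -0.2382, 0.2294]
ee_rot: [[0.105, 0.994, 0.011], [0.994, -0.105, -0.004], [-0.002, 0.012, -1.0]]
contact_force: [-0.1, -0.6, 0.9]
finger_gap: 0.0173
finger_force: 0.0
```

```bash
python3 - <<'E'
from cell import arm;from h import *
f=arm.grab_frame("scene");W=cloud(f)
cv2.imwrite("pics/s3.png",f["img"][:,:,::-1])
m=(W[...,2]>.048)&(W[...,2]<.08)&(abs(W[...,0]-.637)<.04)&(W[...,1]<.09)&(W[...,1]>-.0265)
P=W[m];print(len(P),np.round(P.mean(0),4),np.round(P.min(0),4),np.round(P.max(0),4),cv2.minEnclosingCircle((P[P[:,1]>-.01][:,:2]*1000).astype(np.float32)))
m=(W[...,2]>.04)&(W[...,2]<.08)&(abs(W[...,0]-.615)<.04)&(W[...,1]<-.12)&(W[...,1]>-.25)
P=W[m];print("knob",len(P),P.min(0),P.max(0))
E
python3 rel.py 411 342 205 101
```

```text
182 [0.6371 0.0243 0.0666] [ 0.6073 -0.0264  0.0483] [0.653  0.0379 0.0799] ((635.989990234375, 20.728300094604492), 17.904071807861328)
knob 150 [ 0.59770939 -0.1962617   0.04365   ] [ 0.63135096 -0.13284846  0.07735932]
t 4.75 pos [ 604.6 -237.6  226. ] q [-27.6  21.6  74.7   0.1  83.3 -21.6]
rel [ 556.1 -253.4   18.9] [   0.22    0.38 -107.01]
```

step_arm(steps=[[[556,-253,19,0,0,-107],[556,-253,19,0,0,-107],[556,-253,19,0,0,-107],[556,-253,19,0,0,-107],[556,-253,19,0,0,-107],[556,-253,19,0,0,-107],[556,-253,19,0,0,-107],[556,-253,19,0,0,-107],[556,-253,19,0,0,-107],[556,-253,19,0,0,-107]]])

```text
t: 5.58
tool_pos: [0.4687, 0.1595, 0.2075]
ee_rot: [[-0.913, 0.408, -0.004], [0.408, 0.913, 0.001], [0.004, -0.001, -1.0]]
contact_force: [0.2, 0.2, 0.3]
finger_gap: 0.0873
finger_force: 0.0
```

```bash
python3 rel.py 411 342 205 101
```

```text
t 5.5833 pos [468.7 159.5 207.5] q [ 10.7   8.9  95.1   0.1  76.2 -55.3]
rel [127.  143.1   2.8] [ 1.000e-02 -2.500e-01 -3.506e+01]
```

step_arm(steps=[[[127,143,2,0,0,-35],[127,143,2,0,0,-35],[127,143,2,0,0,-35],[127,143,2,0,0,-35],[127,143,2,0,0,-35],[127,143,2,0,0,-35],[127,143,2,0,0,-35],[127,143,2,0,0,-35]]])

```text
t: 6.25
tool_pos: [0.414, 0.3394, 0.2061]
ee_rot: [[-0.983, -0.183, -0.003], [-0.183, 0.983, -0.002], [0.003, -0.001, -1.0]]
contact_force: [-0.0, -0.4, -0.3]
finger_gap: 0.0941
finger_force: 0.0
```

```bash
python3 - <<'E'
from cell import arm;from h import *
f=arm.grab_frame("wrist");W=cloud(f);g=f["img"].astype(int).sum(-1)
cv2.imwrite("pics/w2.png",np.clip(f["img"][:,:,::-1]*1.5,0,255).astype(np.uint8))
def box(name,x0,x1,y0,y1,z0,z1,c=None):
    m=(W[...,0]>x0)&(W[...,0]<x1)&(W[...,1]>y0)&(W[...,1]<y1)&(W[...,2]>z0)&(W[...,2]<z1)
    if c is not None:m&=c
    P=W[m]
    if len(P)>4:
        r=cv2.minAreaRect((P[:,:2]*1000).astype(np.float32));print(name,len(P),np.round(P.mean(0),4),np.round(r[0]),np.round(r[1]),round(r[2],1))
box("all",.25,.6,.27,.425,.034,.07)
box("sleeveL",.37,.46,.345,.42,.034,.06,g<120)
box("sleeveR",.37,.46,.28,.345,.034,.06,g<120)
box("jL",.5,.6,.37,.44,.034,.07)
box("jR",.5,.6,.28,.37,.034,.07)
E
python3 rel.py 411 342 205 101
```

```text
all 2912 [0.3926 0.3405 0.045 ] [422. 351.] [248.  80.] 9.0
sleeveL 294 [0.4073 0.3702 0.0461] [408. 371.] [49.  6.] 16.2
sleeveR 286 [0.4177 0.3178 0.0463] [418. 318.] [49.  6.] 6.2
jL 135 [0.5168 0.4021 0.0463] [519. 403.] [39.  5.] 15.9
jR 177 [0.5236 0.3293 0.0459] [525. 329.] [50.  4.] 7.4
t 6.3 pos [414.4 339.1 206.4] q [ 31.9  12.4  90.7  -0.   76.9 -68.6]
rel [2.8 3.5 1.4] [-0.07 -0.13 -0.51]
```

View pics/w2.png

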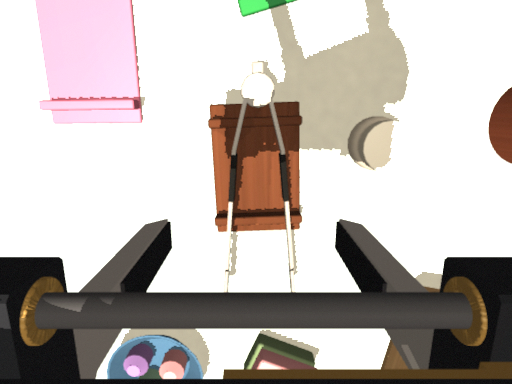

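The wrist view shows the sleeves at (234,178) and (285,178), between the bars and between the open fingers. The tongs' yaw is 11.2° and the sleeve midpoint is (413,344.5). I go down in two stages.

```bash
python3 rel.py 412.5 344.3 80 101.2
```

```text
t 6.3 pos [414.4 339.1 206.4] q [ 31.9  12.4  90.7  -0.   76.9 -68.6]
rel [  0.6   5.6 126.4] [-0.07 -0.13 -0.71]
```

step_arm(steps=[[[0.5,5.5,40,0,0,-0.7],[0.5,5.5,80,0,0,-0.7],[0.5,5.5,115,0,0,-0.7],[0.5,5.5,126,0,0,-0.7],[0.5,5.5,126,0,0,-0.7],[0.5,5.5,126,0,0,-0.7]]])

```text
t: 6.8
tool_pos: [0.4136, 0.3444, 0.0812]
ee_rot: [[-0.981, -0.193, -0.001], [-0.193, 0.981, -0.001], [0.001, -0.001, -1.0]]
contact_force: [0.4, 0.5, 0.2]
finger_gap: 0.0941
finger_force: 0.0
```

```bash
python3 rel.py 412.5 344.3 18 101.2
```

```text
t 6.8 pos [413.6 344.4  81.2] q [ 32.4  18.5 101.5  -0.   60.1 -68.8]
rel [ 1.   0.2 63.2] [-0.03 -0.08 -0.05]
```

step_arm(steps=[[[1,0,30,0,0,0],[1,0,50,0,0,0],[1,0,60,0,0,0],[1,0,63,0,0,0],[1,0,63,0,0,0],[1,0,63,0,0,0]]])

```text
t: 7.3
tool_pos: [0.4135, 0.3461, 0.0199]
ee_rot: [[-0.981, -0.196, 0.002], [-0.196, 0.981, 0.002], [-0.003, 0.001, -1.0]]
contact_force: [-0.1, 1.1, 0.3]
finger_gap: 0.0942
finger_force: 0.0
```

step_arm(steps=[[[0,0,0,0,0,0],[0,0,0,0,0,0],[0,0,0,0,0,0],[0,0,0,0,0,0],[0,0,0,0,0,0],[0,0,0,0,0,0],[0,0,0,0,0,0],[0,0,0,0,0,0]]], hand=53)

```text
t: 7.97
tool_pos: [0.4125, 0.3456, 0.0188]
ee_rot: [[-0.981, -0.196, 0.001], [-0.196, 0.981, 0.0], [-0.001, 0.0, -1.0]]
contact_force: [0.1, -1.0, 1.7]
finger_gap: 0.0535
finger_force: 5.8
```

step_arm(steps=[[[0,0,-3,0,0,0],[0,0,-8,0,0,0],[0,0,-16,0,0,0],[0,0,-28,0,0,0],[0,0,-45,0,0,0],[0,0,-65,0,0,0],[0,0,-85,0,0,0],[0,0,-100,0,0,0],[0,0,-110,0,0,0],[0,0,-110,0,0,0]]])

```text
t: 8.8
tool_pos: [0.4135, 0.3465, 0.1312]
ee_rot: [[-0.981, -0.196, 0.004], [-0.196, 0.981, 0.003], [-0.005, 0.002, -1.0]]
contact_force: [0.8, 0.1, -0.3]
finger_gap: 0.0529
finger_force: 5.0
```

```bash
cat > tong.py <<'E'
from cell import arm;from h import *
s=arm.state();o=np.array(s["tool_pos"]);Rm=np.array(s["ee_rot"]);print(s["t"],o,s["finger_gap"],s["finger_force"])
X=-Rm[:,0];Y=Rm[:,1];Z=-Rm[:,2]
for n in("top","scene"):
    f=arm.grab_frame(n);W=cloud(f);q=W-o
    x,y,z=q@X,q@Y,q@Z
    a=(abs(y)<.06)&(z>-.06)&(z<.10)&(W[...,2]>.09)
    for nm,m in(("jawL",a&(x>.07)&(x<.2)&(y>0)),("jawR",a&(x>.07)&(x<.2)&(y<=0)),("hinge",a&(x<-.07)&(x>-.14)&(z<.04))):
        if m.sum()>3:print(n,nm,m.sum(),"mean",np.round([x[m].mean(),y[m].mean(),z[m].mean()],4),"max",np.round([x[m].max(),y[m].max(),z[m].max()],4),"min",np.round([x[m].min(),y[m].min(),z[m].min()],4))
E
python3 tong.py; python3 rel.py 516 34 160 83.8
```

```text
8.8 [0.4135413  0.34648059 0.13116621] 0.05290666511713401 5.004827454686165
top jawL 12 mean [0.1307 0.0247 0.0205] max [0.1379 0.027  0.0315] min [0.1221 0.0226 0.0086]
top jawR 61 mean [ 0.1042 -0.0318  0.0213] max [ 0.1365 -0.027   0.0329] min [ 0.0701 -0.0344  0.0049]
scene jawL 120 mean [0.1086 0.0281 0.0209] max [0.1394 0.0304 0.0297] min [0.0712 0.0243 0.0047]
scene jawR 141 mean [ 0.1082 -0.0281  0.0199] max [ 0.1397 -0.0257  0.0307] min [ 0.0701 -0.032   0.0057]
scene hinge 21 mean [-0.0773  0.0047  0.0213] max [-0.0738  0.0082  0.0253] min [-0.0839  0.001   0.014 ]
t 8.9 pos [412.  345.4 128.5] q [ 32.6  15.8  97.8   0.   66.4 -68.7]
rel [ -40.9 -325.8  -31.5] [1.000e-02 0.000e+00 1.751e+01]
```

The tongs are held level, with the jaws about 121 mm ahead. Now I carry them over the ledge.

step_arm(steps=[[[-2,-10,-20,0,0,1],[-5,-35,-31,0,0,3],[-9,-70,-31,0,0,5],[-13,-105,-31,0,0,7],[-17,-140,-31,0,0,9],[-22,-175,-31,0,0,11],[-26,-210,-31,0,0,13],[-30,-245,-31,0,0,15],[-35,-275,-31,0,0,17],[-38,-300,-31,0,0,17.5]]])

```text
t: 9.73
tool_pos: [0.508, 0.0566, 0.1581]
ee_rot: [[-0.994, 0.11, -0.002], [0.11, 0.994, -0.0], [0.002, -0.001, -1.0]]
contact_force: [0.3, 0.6, -1.3]
finger_gap: 0.0531
finger_force: 5.0
```

step_arm(steps=[[[5,-15,0,0,0,0],[5,-24,0,0,0,0],[5,-25,0,0,0,0],[5,-25,0,0,0,0]]])

```text
t: 10.07
tool_pos: [0.5, 0.0347, 0.1588]
ee_rot: [[-0.994, 0.109, -0.002], [0.109, 0.994, 0.001], [0.002, 0.001, -1.0]]
contact_force: [-0.1, 0.8, -0.8]
finger_gap: 0.0532
finger_force: 5.0
```

```bash
python3 tong.py; python3 rel.py 515.2 33.6 100 83.8
```

```text
10.0667 [0.50001533 0.03470167 0.15876181] 0.05324461142945728 5.004722848534584
top hinge 79 mean [-0.0844 -0.0024  0.0239] max [-0.0711  0.0131  0.0287] min [-0.0945 -0.0195  0.0141]
scene jawL 200 mean [0.1068 0.03   0.02  ] max [0.1403 0.0343 0.0324] min [0.0703 0.0247 0.0063]
scene jawR 195 mean [ 0.1064 -0.0263  0.0197] max [ 0.1405 -0.0231  0.0328] min [ 0.07   -0.0312  0.0064]
scene hinge 134 mean [-0.0923  0.0079  0.0208] max [-0.07    0.0182  0.0281] min [-0.1155 -0.0128  0.0061]
t 10.1667 pos [500.4  35.5 159.2] q [ -3.9  11.4  99.2   0.   69.4 -87.8]
rel [-14.9  -0.3  59.2] [ 0.04 -0.03  0.04]
```

step_arm(steps=[[[-7,-1,10,0,0,0],[-14,-2,25,0,0,0],[-14,-2,42,0,0,0],[-14,-2,56,0,0,0],[-14,-2,59,0,0,0],[-14,-2,59,0,0,0],[-14,-2,59,0,0,0]]])

```text
t: 10.75
tool_pos: [0.5148, 0.0315, 0.1005]
ee_rot: [[-0.994, 0.107, 0.0], [0.107, 0.994, 0.0], [-0.0, 0.0, -1.0]]
contact_force: [0.5, 0.1, -0.4]
finger_gap: 0.0532
finger_force: 5.0
```

Run:
```python
from cell import arm;from h import *
s=arm.state();o=np.array(s["tool_pos"]);Rm=np.array(s["ee_rot"]);print(s["t"],o)
X=-Rm[:,0];Y=Rm[:,1];Z=-Rm[:,2]
for n in ("scene","top"):
    f=arm.grab_frame(n);W=cloud(f);q=W-o;x,y,z=q@X,q@Y,q@Z;im=f["img"].astype(int)
    lil=(im[...,2]>im[...,1]+25)&(abs(W[...,0]-.637)<.04)&(abs(W[...,1]-.02)<.04)&(W[...,2]>.045)
    P=np.stack([x,y,z],-1)[lil]
    if len(P)>3:print(n,"bomb rel",len(P),cv2.minEnclosingCircle((P[:,:2]*1000).astype(np.float32)),P[:,2].max()*1000)
    for nm,sg in(("L",1),("R",-1)):
        m=(sg*y>0.015)&(abs(y)<.05)&(x>.105)&(x<.16)&(z>-.0)&(z<.05)
        if m.sum()>3:print(n,nm,m.sum(),np.round([np.median(x[m]),x[m].max(),np.median(y[m]),y[m].min(),y[m].max(),z[m].min(),z[m].max()],4))
    if n=="scene":
        c=f["img"][130:290,150:310];cv2.imwrite("pics/s4.png",np.clip(cv2.resize(c,(600,600))[:,:,::-1]*1.5,0,255).astype(np.uint8))
```

```text
10.75 [0.51477466 0.031456   0.10054639]
scene bomb rel 18 ((123.41166687011719, 8.55346393585205), 8.97951602935791) -25.25118735651921
scene L 95 [0.122  0.14   0.0297 0.0251 0.0322 0.008  0.0309]
scene R 95 [ 0.1227  0.1401 -0.0272 -0.0309 -0.0241  0.0057  0.0333]
```

View pics/s4.png

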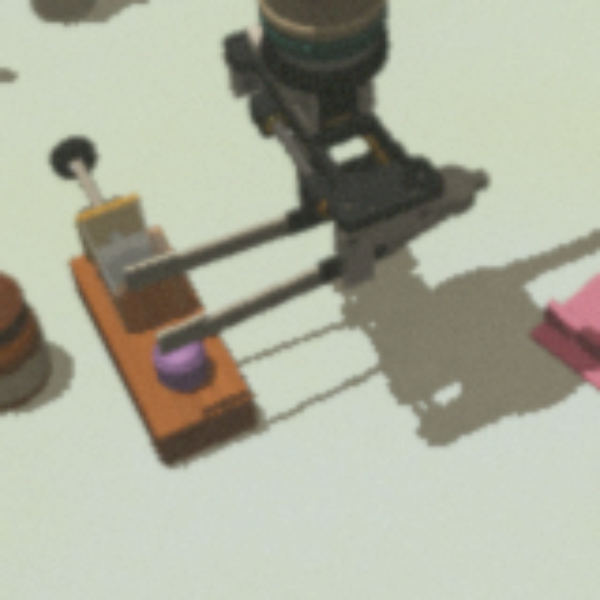

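The scene view shows the jaws level at crop (130,275) and (170,338), in line with the bomb at (182,362). By measurement they straddle it to within about 1 mm. I descend.

step_arm(steps=[[[0,1,12,0,0,0],[0,1,24,0,0,0],[0,1,36,0,0,0],[0,1,48,0,0,0],[0,1,57,0,0,0],[0,1,62,0,0,0],[0,1,63.5,0,0,0],[0,1,63.5,0,0,0],[0,1,63.5,0,0,0]]])

```text
t: 11.6
tool_pos: [0.515, 0.032, 0.0376]
ee_rot: [[-0.994, 0.108, 0.001], [0.108, 0.994, 0.0], [-0.001, 0.0, -1.0]]
contact_force: [0.0, 0.2, -1.3]
finger_gap: 0.0534
finger_force: 5.0
```

Run:
```python
from cell import arm;from h import *
s=arm.state();o=np.array(s["tool_pos"]);Rm=np.array(s["ee_rot"]);print(s["t"],o,s["contact_force"])
X=-Rm[:,0];Y=Rm[:,1];Z=-Rm[:,2]
f=arm.grab_frame("scene");W=cloud(f);q=W-o;x,y,z=q@X,q@Y,W[...,2]
m=(abs(y)<.06)&(x>.085)&(x<.16)&(z>.045)
P=np.stack([x,y,z],-1)[m]*1000
for a in range(-45,50,6):
    k=P[(P[:,1]>=a)&(P[:,1]<a+6)]
    if len(k):print(a,len(k),np.round(k[:,0].min()),np.round(k[:,0].max()),np.round(k[:,2].min()),np.round(k[:,2].max()))
c=f["img"][130:290,150:310];cv2.imwrite("pics/s5.png",np.clip(cv2.resize(c,(600,600))[:,:,::-1]*1.5,0,255).astype(np.uint8))
```

```text
11.6 [0.51500202 0.03200143 0.03756338] [ 0.03337002  0.17000877 -1.29496855]
-33 58 85.0 140.0 45.0 69.0
-27 56 86.0 140.0 46.0 68.0
-15 5 119.0 131.0 69.0 73.0
-9 21 107.0 137.0 66.0 75.0
-3 29 105.0 139.0 49.0 75.0
3 42 104.0 139.0 46.0 76.0
9 51 106.0 136.0 45.0 75.0
15 26 112.0 130.0 55.0 70.0
21 9 87.0 119.0 59.0 67.0
27 118 85.0 140.0 45.0 70.0
```

View pics/s5.png

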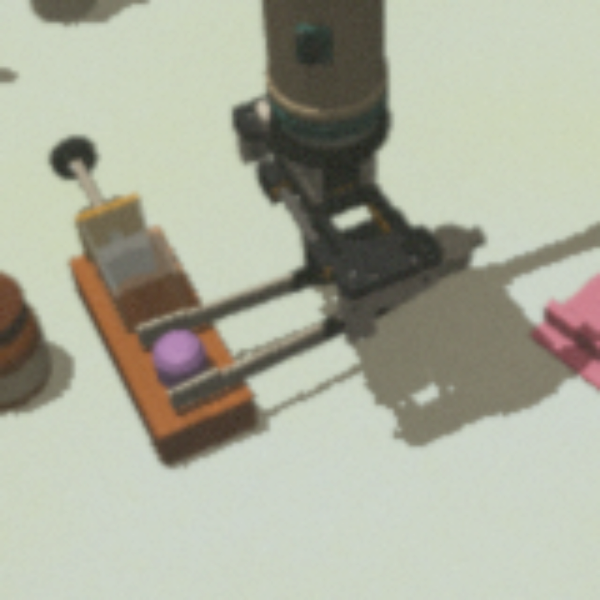

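The jaws straddle the bomb at (178,355) evenly and sit just above the ledge. Now I close.

step_arm(steps=[[[0,0,1.5,0,0,0],[0,0,1.5,0,0,0],[0,0,1.5,0,0,0],[0,0,1.5,0,0,0]]], hand=49)

```text
t: 11.98
tool_pos: [0.5145, 0.032, 0.0357]
ee_rot: [[-0.994, 0.108, 0.0], [0.108, 0.994, 0.0], [-0.0, 0.0, -1.0]]
contact_force: [0.1, 0.9, -0.8]
finger_gap: 0.0489
finger_force: 5.6
```

step_arm(steps=[[[0,0,0,0,0,0],[0,0,0,0,0,0],[0,0,0,0,0,0],[0,0,0,0,0,0],[0,0,0,0,0,0],[0,0,0,0,0,0]]], hand=43)

```text
t: 12.48
tool_pos: [0.5145, 0.032, 0.0356]
ee_rot: [[-0.994, 0.108, 0.0], [0.108, 0.994, 0.0], [-0.0, 0.0, -1.0]]
contact_force: [-0.1, -0.4, -0.4]
finger_gap: 0.0447
finger_force: 30.0
```

Gripped: opening 44.7 mm at 30 N. I lift about 104 mm.

step_arm(steps=[[[0,0,-3,0,0,0],[0,0,-8,0,0,0],[0,0,-18,0,0,0],[0,0,-32,0,0,0],[0,0,-48,0,0,0],[0,0,-66,0,0,0],[0,0,-84,0,0,0],[0,0,-97,0,0,0],[0,0,-103,0,0,0],[0,0,-105,0,0,0]]])

```text
t: 13.32
tool_pos: [0.5153, 0.032, 0.1424]
ee_rot: [[-0.994, 0.108, 0.003], [0.108, 0.994, -0.0], [-0.003, 0.0, -1.0]]
contact_force: [0.4, 0.1, -0.8]
finger_gap: 0.0448
finger_force: 30.0
```

step_arm(steps=[[[0,0,0,0,0,0],[0,0,0,0,0,0],[0,0,0,0,0,0],[0,0,0,0,0,0],[0,0,0,0,0,0],[0,0,0,0,0,0]]])

```text
t: 13.82
tool_pos: [0.5142, 0.032, 0.14]
ee_rot: [[-0.994, 0.108, -0.001], [0.108, 0.994, 0.0], [0.001, 0.0, -1.0]]
contact_force: [-0.5, -0.1, -0.9]
finger_gap: 0.0453
finger_force: 30.0
```

Run:
```python
from cell import arm;from h import *
s=arm.state();o=np.array(s["tool_pos"]);Rm=np.array(s["ee_rot"]);print(s["t"],o,s["finger_gap"],s["finger_force"])
f=arm.grab_frame("scene");W=cloud(f);q=W-o;x,y=q@-Rm[:,0],q@Rm[:,1];m=(abs(y)<.018)&(x>.1)&(x<.15)&(W[...,2]>.1)
print(m.sum(),W[m].min(0),W[m].max(0))
c=f["img"][100:290,110:310];cv2.imwrite("pics/s6.png",np.clip(cv2.resize(c,(600,570))[:,:,::-1]*1.5,0,255).astype(np.uint8))
```

```text
13.8167 [0.51416972 0.03202352 0.14001193] 0.04531179988778011 29.999675452709198
177 [6.12621040e-01 9.57402267e-06 1.46465982e-01] [0.65484521 0.03876393 0.18101911]
```

View pics/s6.png

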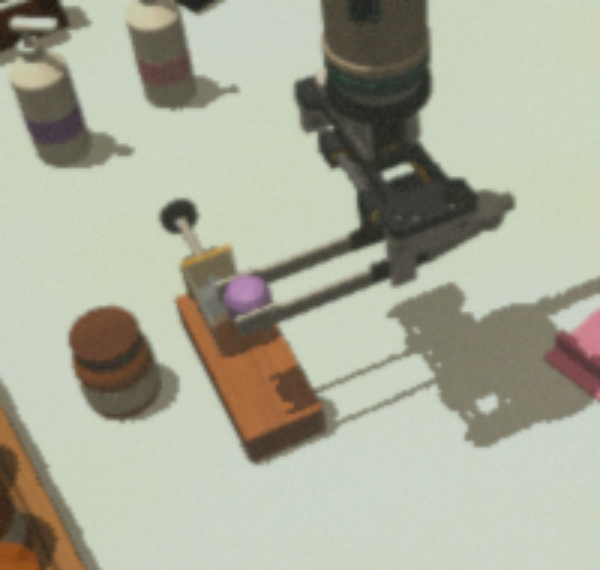

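The bomb at (248,296) is held between the jaws, its top at z 0.181 against about 0.075 before. That is about 105 mm up, with the ledge empty below.

```bash
python3 -c "
from cell import arm
print(arm.sign_off())"
```

```text
the job is handed in; nothing more can be done
None
```

The job is handed in: the plunger was pushed to its stop and sprang back, and the bath bomb is held in the tongs about 10 cm above the ledge, lifted at 13.8 s without the fingers touching it and with no other goods seen to move.

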